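# Show the autosampler a vial and its new place

### The arm

A 6-joint arm with a two-finger parallel gripper is mounted at the origin on the work surface. World frame = base frame: x ahead of the robot, y to its left, z up, the work surface at z = 0. Lengths are in m, angles in rad, forces in N, time in s.
With the tool pointing down it reaches from about 0.4 to 0.825 m from the base axis. Payload 7 kg.
Tool frame: the origin (TCP) lies between the finger pads, 19 mm behind the fingertips; this is the grasp point; z points along the fingers, y is the line along which they close (so a half turn about z gives the same grasp; the last joint's range is limited). The gripper opens to 88 mm and grips with 3 to 60 N. Pads are 19 mm wide; open, the fingers measure 130 mm over their backs; the gripper's body (78 mm by 193 mm) begins 47 mm behind the grasp point.
Start: joints at [-0.838, 0.359, 0.012, 0, -1.224, -0.288], TCP at [0.29, -0.609, 0.245] pointing down, gripper open.
Joint ranges: [-3.07, 3.07], [-1.43, 2.12], [-1.02, 1.25], [-3.03, 1.67], [-3.05, -0], [-3.03, 3.03]. Speed limits (rad/s): [2.39, 2.39, 3.01, 3.14, 3.14, 3.14].

### API

Orientations are given as a 3x3 rotation matrix whose columns are the frame's x, y, z axes.
In Python, from bench import state, grab_frame, hand_in, search_frame, outline_of gives the robot as it stands.
- The arm moves only by the tool play_rows, never from a script. Its argument "plan" is a list of rows, each a list of 7 numbers: the finger opening in cm, from 0 to 8.76, then the shift along the tool's x, y, z in cm, then the turn, a rotation vector about the tool's x, y, z in degrees. In form: [[hand, x, y, z, rx, ry, rz], ...]. A call has 1 to 8 rows; each row shifts and turns the commanded pose from where the row before left it, along the tool's axes as they then stand; what a row does not reach is not made up. A row lasts 1/12 s, in which the tool goes at most 41.7 mm and 7.16 degrees, less where a joint would pass 70% of its speed; a pose out of reach is approached as far as the arm can. A call with a gripper value outside its range is refused whole. The fingers move at their own pace and stop on an object; "grip_force" is the grip in N (left out, the last holds). Time passes only in rows, so rows that do not move let the fingers close. It gives the time, the measured TCP pose, the force, the opening and the grip force at its end, in the units of the state.
- state(): the state, without advancing time (a new reading comes with each control period).
- grab_frame(name): name is "side" or "top" or "wrist"; returns a dict with "pixels" (384x512x3 uint8, blue, green, red), "range_z" (384x512 float32, m along the optical axis (not along the pixel's ray), 0 where there is no reading), "fx", "fy", "cx", "cy" (pixels), "k1" (the pictures are not rectified: a ray, as slopes to the right and down, at radius r is drawn at 1 + k1 r^2 times it, then the intrinsics apply), "R" (3x3) and "t" (3): a world point X has camera coordinates R X + t; the wrist camera has in their place "mount" (4x4, takes a point from camera to tool coordinates, whose origin is the TCP and whose axes are the flange's). Camera axes: x right, y down, z forward; pixel columns grow to the right and rows downward; lengths in m; the calibration is good to about 2 mm. A picture is of the moment at which its call begins: read the wrist's pose just before it.
- hand_in(): hands the job in; it is judged then, once.
Trained networks look in the newest picture that a camera, given by its name, has taken for a name from the list of things; names that differ only in an ending like _2 or _b are one class to them, and where a whole thing is asked for, a point or a joint stands for the part that bears it (a point fixed in the world has none). Each returns a list of dicts, best first, with "p" (0 to 1); they miss things now and then, are a little off and sometimes report something else, mostly with a low value. They report only what shows in the picture. A call takes as long as a camera call.
- search_frame(camera, query): "box" ([left, top, right, bottom] in pixels, round what is visible of it).
- outline_of(camera, query): "region" (384x512 bool, what is visible of it) and "box" ([left, top, right, bottom] in pixels, round what is visible of it).
The state is a dict: "time": time; "joint_pos": joint angles; "qd": joint speeds; "tau": joint torques, N m; "ee_pos": TCP position; "orientation": TCP orientation; "force": force on the tool from outside, world axes, zero at the start; "ft_torque": the same for the moment, N m; "width": finger opening in m; "grasp_force": force on a finger pad.
Only numpy, scipy, OpenCV 4.12 (cv2) and the standard library are available. Lean on these libraries where they do the work, as an engineer would, in place of code of your own. Each camera call takes 0.05 s, during which the arm holds its last target. There are 200 camera calls.

### The job

Teach the autosampler its next move: push the red toggle on the control box all the way over, away from the robot, and leave it there. Then, fingertips pointing down, point at the vial with the orange cap from 2 to 3 cm above the middle of its cap and stay there for two seconds. Then point in the same way at the only empty cup on the round tray, from 2 to 3 cm above the middle of its rim, and finish while still pointing there, having touched no vial, nor the tray, nor the jar.

Things in the scene. Friction and masses are not known exactly. Their poses are not given: they have to be found in the camera images.
- toggle (a joint): red toggle lever on the control box: 0 rad leaning toward the box's -x side; it starts there, between 0 and 0.2 rad, 1.0 rad all the way over to its +x side; it swings about the box's y axis and stays where it is left (light friction, no spring)
- toggle_tip (a point): centre of the red ball, 26 mm in diameter, at the free end of the toggle lever (a rod 10 mm thick), 80 mm from its pivot; about 137 mm above the bench when at either end of its swing; the point turns with the lever
- console: fixed cream control box, 150 (x) x 130 (y) x 45 mm high, with a dark display on its +x half; origin at the centre of its underside, z up. The lever's grey pivot block (70 x 50 x 25 mm) stands on its top; the pivot lies at x = -15 mm, y = 0, z = 67 mm; nothing else stands up from the box. The lever swings in the box's xz plane
- carousel: fixed pale green-grey round tray, 210 mm diameter, 12 mm thick, origin at the centre of its underside, 58 mm above the bench, on a white housing 190 mm square. Five short open cups (38 mm outside, 27 mm bore, 18 mm tall) stand evenly on a circle of 75 mm radius; four hold vials, the one on the tray's +x axis is empty. Steel hub in the middle, 36 mm wide, 20 mm tall
- empty_place (a point): centre of the mouth of the only empty cup on the tray, level with its rim, 88 mm above the bench; z up. The vials' tops stand 47 mm higher than this
- vial_orange: loose sample vial, pale, 24 mm diameter, 65 mm tall, with an orange cap 27 mm in diameter, standing upright in one of the cups; origin at the centre of its underside, z up
- vial_white_a: loose sample vial, pale, 24 mm diameter, 65 mm tall, with a white cap 27 mm in diameter, standing upright in one of the cups; origin at the centre of its underside, z up
- vial_white_b: loose sample vial, pale, 24 mm diameter, 65 mm tall, with a white cap 27 mm in diameter, standing upright in one of the cups; origin at the centre of its underside, z up
- vial_white_c: loose sample vial, pale, 24 mm diameter, 65 mm tall, with a white cap 27 mm in diameter, standing upright in one of the cups; origin at the centre of its underside, z up
- vial_orange_top (a point): centre of the top face of the orange cap, 65 mm above the vial's underside, about 135 mm above the bench; z up
- jar: loose bystander: closed jar with a white lid, 52 mm diameter, 65 mm tall, standing on the bench; origin at the centre of its underside

How it is judged:
On the way, in this order (a step that is already met when the one before it is completed fails the run):
1. the toggle is pushed all the way over (value of joint toggle above 0.85 rad), for 0.1 s.
2. pointing down at the orange cap, just above it, for two seconds (value of joint toggle above 0.85 rad and horizontal distance between the grasp point and vial_orange_top below 0.015 m and z of the grasp point in the frame of vial_orange_top between 0.02 and 0.075 m and angle between the grasp point's own z axis and vertical above 2.3 rad), for 1.7 s.
3. pointing down at the empty cup, just above it (value of joint toggle above 0.85 rad and horizontal distance between the grasp point and empty_place below 0.015 m and z of the grasp point in the frame of empty_place between 0.02 and 0.075 m and angle between the grasp point's own z axis and vertical above 2.3 rad), for 0.3 s.
At the end, for the whole second after the job is handed in: The toggle is over (at least 0.85 rad); the TCP, tool pointing down within about 48 degrees, is within 15 mm horizontally of the empty cup's centre and 20 to 75 mm above its rim; every vial is within 6 mm and the jar within 10 mm of where it started (all of step 3 and distance of each of vial_orange, vial_white_a, vial_white_b, vial_white_c from where it was at the start of the episode below 0.006 m and distance of jar from where it was at the start of the episode below 0.01 m); the robot touches nothing.
It fails at once if a vial is touched (contact force between any of the arm, the fingers and vial_orange above 0.3 N or contact force between any of the arm, the fingers and vial_white_a above 0.3 N or contact force between any of the arm, the fingers and vial_white_b above 0.3 N or contact force between any of the arm, the fingers and vial_white_c above 0.3 N).
It fails at once if the tray is touched (contact force between any of the arm, the fingers and carousel above 0.3 N).
It fails at once if the jar is touched (contact force between any of the arm, the fingers and jar above 0.3 N).
It also fails if it takes over 48 s, if anything falls off the work surface, if the arm or the gripper's body presses on something with over 40 N, if the wrist force passes 120 N, or if a joint passes its speed limit or range.

## Working session

There is one attempt and no reset: what is moved stays moved. The work goes in short steps, Python scripts to look and compute and a tool call to move; the robot and the scene stay as the last step left them, time stands still between calls to the robot, and variables do not carry over. Pictures are saved under pics/ and viewed, at most 10 in all, crops included, and the job is handed in when it is done.

Besides the shell and the picture viewer there is one more tool, called after "Emit:" by a JSON object that holds its "op" and its "data". play_rows: Moves the arm, as the interface text tells. Its arguments: {"type":"object","properties":{"plan":{"type":"array","items":{"type":"array","items":{"type":"number"}}},"grip_force":{"type":"number"}},"required":["plan"]}

```bash
mkdir -p pics; cat > h.py <<'E'
import numpy as np, cv2
from bench import *
def cloud(f):
    h,w=f["range_z"].shape
    u,v=np.meshgrid(np.arange(w),np.arange(h))
    xd=np.stack([(u-f["cx"])/f["fx"],(v-f["cy"])/f["fy"]],-1)
    x=xd.copy()
    for _ in range(8): x=xd/(1+f["k1"]*(x**2).sum(-1,keepdims=True))
    z=f["range_z"][...,None]
    P=np.concatenate([x*z,z],-1)
    if "R" in f and f["R"] is not None: return (P-np.array(f["t"]))@np.array(f["R"])
    return P
E
cat > a.py <<'E'
from h import *
s=state(); print(s["time"],s["ee_pos"],np.round(s["orientation"],3).tolist())
ims=[]
for c in ["top","side"]:
    f=grab_frame(c); ims.append(f["pixels"]); P=cloud(f); ok=f["range_z"]>0
    for q in ["toggle","toggle_tip","console","carousel","vial_orange","vial_white_a","jar"]:
        for r in outline_of(c,q)[:4]:
            m=r["region"]&ok
            if m.sum()<5: continue
            p=P[m]; z=np.percentile(p[:,2],95); t=p[p[:,2]>z-.008]
            print(c,q,round(r["p"],2),[int(b) for b in r["box"]],"med",np.round(np.median(p,0),3),"top",np.round((t.min(0)+t.max(0))/2,3),round(z,3))
    np.savez(f"{c}.npz",P=P,im=f["pixels"],ok=ok)
    cv2.imwrite(f"pics/{c}.png",f["pixels"])
E
python3 a.py
```

```text
0.0 [ 0.29022459 -0.60892773  0.2444304 ] [[-0.903, -0.43, -0.001], [-0.43, 0.903, 0.001], [0.0, 0.002, -1.0]]
top toggle_tip 0.56 [137, 236, 151, 263] med [0.467 0.254 0.144] top [0.462 0.256 0.149] 0.151
top console 0.89 [127, 197, 187, 266] med [0.51  0.247 0.045] top [0.477 0.256 0.114] 0.082
top console 0.22 [139, 238, 153, 263] med [0.469 0.254 0.142] top [0.462 0.256 0.148] 0.151
top carousel 0.88 [266, 158, 369, 257] med [ 0.557 -0.092  0.069] top [ 0.566 -0.088  0.102] 0.087
top vial_orange 0.58 [289, 230, 310, 247] med [ 0.499 -0.053  0.133] top [ 0.498 -0.054  0.132] 0.136
top vial_white_a 0.72 [346, 185, 363, 199] med [ 0.59  -0.157  0.133] top [ 0.592 -0.16   0.132] 0.136
top vial_white_a 0.55 [279, 190, 293, 205] med [ 0.578 -0.018  0.133] top [ 0.577 -0.019  0.133] 0.136
top vial_white_a 0.44 [312, 159, 327, 179] med [ 0.633 -0.084  0.133] top [ 0.636 -0.085  0.134] 0.136
top jar 0.58 [195, 132, 218, 159] med [0.697 0.149 0.063] top [0.701 0.153 0.063] 0.066
side toggle 0.77 [130, 131, 153, 158] med [0.465 0.252 0.136] top [0.458 0.252 0.149] 0.152
side toggle_tip 0.68
[... 263 characters left out ...]
9
side carousel 0.82 [219, 200, 345, 294] med [ 0.545 -0.109  0.072] top [ 0.563 -0.091  0.109] 0.09
side vial_orange 0.9 [229, 204, 245, 241] med [ 0.49  -0.063  0.124] top [ 0.493 -0.056  0.134] 0.138
side vial_orange 0.56 [252, 145, 275, 178] med [0.689 0.139 0.045] top [0.698 0.152 0.065] 0.068
side vial_white_a 0.92 [261, 178, 268, 211] med [ 0.569 -0.028  0.118] top [ 0.574 -0.021  0.134] 0.137
side vial_white_a 0.89 [314, 220, 335, 255] med [ 0.584 -0.168  0.124] top [ 0.589 -0.163  0.134] 0.137
side vial_white_a 0.62 [306, 186, 324, 216] med [ 0.627 -0.092  0.124] top [ 0.633 -0.087  0.134] 0.138
side jar 0.79 [251, 148, 277, 176] med [0.689 0.139 0.045] top [0.699 0.152 0.065] 0.068
```

```bash
cat > b.py <<'E'
from h import *
from scipy.optimize import least_squares
V=np.array([[.4965,-.055],[.576,-.020],[.6345,-.086],[.5905,-.1610]])
k=np.array([0,-1,-2,-3])*2*np.pi/5
f=lambda p:(p[:2]+.075*np.c_[np.cos(p[2]+k),np.sin(p[2]+k)]-V).ravel()
r=least_squares(f,[.56,-.09,2.6]);p=r.x;a=p[2]-4*2*np.pi/5
print(p,np.round(r.fun,3),"empty",p[:2]+.075*np.array([np.cos(a),np.sin(a)]))
for c in ["top","side"]:
    d=np.load(c+".npz");P=d["P"]
    m=d["ok"]&(abs(P[...,2]-.045)<.005)&(abs(P[...,0]-.5)<.14)&(abs(P[...,1]-.25)<.14)
    m=cv2.morphologyEx(m.astype(np.uint8),cv2.MORPH_OPEN,np.ones((3,3)))>0
    print(c,cv2.minAreaRect((P[m][:,:2]*1000).astype(np.float32)))
    im=d["im"].astype(int); red=d["ok"]&(im[...,2]>120)&(im[...,1]<70)&(im[...,0]<80)&(P[...,0]<.65)&(P[...,1]>.1)
    q=P[red]; print("red",len(q),q.min(0),q.max(0))
t=cv2.imread("pics/top.png")[90:290,100:400];s=cv2.imread("pics/side.png")[100:300,90:390]
cv2.imwrite("pics/v1.png",cv2.resize(np.vstack([t,s]),None,fx=1.5,fy=1.5))
E
python3 b.py
```

```text
[ 0.5603549  -0.09294987  2.61110217] [-0.001 -0.     0.     0.     0.     0.    -0.    -0.001] empty [ 0.50427451 -0.14274936]
top ((509.55743408203125, 255.39663696289062), (128.74386596679688, 147.39332580566406), 88.88219451904297)
red 105 [0.45323311 0.24440356 0.13900035] [0.47410345 0.26591366 0.15347851]
side ((506.6494140625, 253.11285400390625), (130.326416015625, 150.34164428710938), 88.19457244873047)
red 127 [ 0.44592136  0.24042014 -0.00062594] [0.56199811 0.53506867 0.15413947]
```

View pics/v1.png

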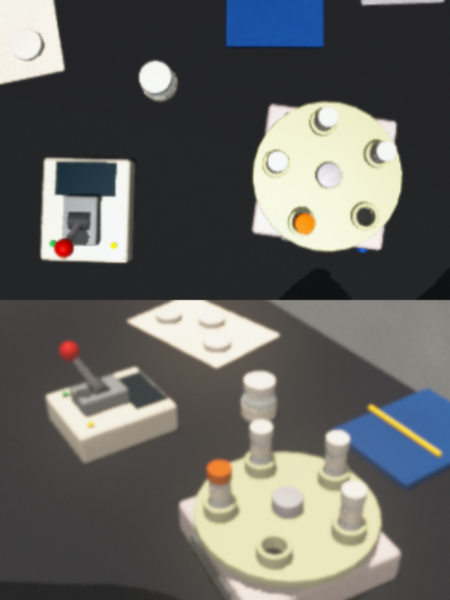

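Both views agree: the box is nearly axis-aligned with the red ball on its near side. In the top half of the mosaic, the orange vial is at about (304,222) and the empty cup at (367,215). The jar stands well off to the side, behind the console. First I turn the tool square to the box and close the fingers.

Emit:
{"op": "play_rows", "data": {"plan": [[0,0,0,0,0,0,6.4],[0,0,0,0,0,0,6.4],[0,0,0,0,0,0,6.4],[0,0,0,0,0,0,6.3],[0,-1.6,3.6,0,0,0,0],[0,-1.6,3.6,0,0,0,0],[0,-1.6,3.6,0,0,0,0],[0,-1.6,3.6,0,0,0,0]]}}

```text
time: 1.47
ee_pos: [0.3546, -0.464, 0.2452]
orientation: [[-1.0, 0.001, -0.0], [0.001, 1.0, 0.0], [0.0, 0.0, -1.0]]
force: [1.0, -0.0, 0.7]
width: 0.0395
grasp_force: 0.0
```

Emit:
{"op": "play_rows", "data": {"plan": [[0,-1.6,3.6,0,0,0,0],[0,-1.6,3.6,0,0,0,0],[0,-1.6,3.6,0,0,0,0],[0,-1.6,3.6,0,0,0,0],[0,-1.6,3.6,0,0,0,0],[0,-1.6,3.6,0,0,0,0],[0,0,3.6,0,0,0,0],[0,0,3.6,0,0,0,0]]}}

```text
time: 2.13
ee_pos: [0.451, -0.1755, 0.2454]
orientation: [[-1.0, -0.0, 0.0], [-0.0, 1.0, -0.0], [-0.0, -0.0, -1.0]]
force: [1.0, 0.2, -1.0]
width: 0.001
grasp_force: 0.0
```

Emit:
{"op": "play_rows", "data": {"plan": [[0,0,3.6,0,0,0,0],[0,0,3.6,0,0,0,0],[0,0,3.6,0,0,0,0],[0,0,3.6,0,0,0,0],[0,0,3.6,0,0,0,0],[0,0.8,3.6,0,0,0,0],[0,0.8,3.6,0,0,0,0],[0,0.8,3.6,0,0,0,0]]}}

```text
time: 2.8
ee_pos: [0.4259, 0.1123, 0.2457]
orientation: [[-1.0, 0.0, 0.001], [0.0, 1.0, 0.001], [-0.001, 0.001, -1.0]]
force: [0.9, 0.8, -0.3]
width: 0.0005
grasp_force: 0.0
```

Emit:
{"op": "play_rows", "data": {"plan": [[0,0.8,3.6,0,0,0,0],[0,0.8,3.6,0,0,0,0],[0,0.8,3.6,0,0,0,0],[0,0.4,3.4,0,0,0,0],[0,0,0,3.6,0,0,0],[0,0,0,3.6,0,0,0],[0,0,0,3.6,0,0,0],[0,0,0,0,0,0,0]]}}

```text
time: 3.47
ee_pos: [0.3957, 0.2499, 0.1318]
orientation: [[-1.0, 0.001, -0.007], [0.001, 1.0, -0.007], [0.007, -0.007, -1.0]]
force: [-2.0, -1.3, -0.1]
width: 0.0004
grasp_force: 0.0
```

Emit:
{"op": "play_rows", "data": {"plan": [[0,-1.5,0.4,-0.3,0,0,0],[0,-1.5,0,0,0,0,0],[0,-1.2,0,0,0,0,0],[0,-1.2,0,0,0,0,0],[0,-1.2,0,0,0,0,0],[0,-1.2,0,0,0,0,0],[0,-1.2,0,0,0,0,0],[0,0,0,0,0,0,0]]}}

```text
time: 4.13
ee_pos: [0.491, 0.2567, 0.1404]
orientation: [[-1.0, 0.001, 0.001], [0.001, 1.0, 0.0], [-0.001, 0.0, -1.0]]
force: [0.3, 0.1, 0.6]
width: 0.0001
grasp_force: 0.0
```

Emit:
{"op": "play_rows", "data": {"plan": [[0,-0.5,0,0,0,0,0],[0,-0.5,0,0,0,0,0],[0,-0.4,0,0,0,0,0],[0,0,0,0,0,0,0]]}}

```text
time: 4.47
ee_pos: [0.5031, 0.2565, 0.1402]
orientation: [[-1.0, 0.0, -0.0], [0.0, 1.0, -0.0], [0.0, -0.0, -1.0]]
force: [0.1, 0.4, 0.3]
width: 0.0008
grasp_force: 0.1
```

```bash
cat > c.py <<'E'
from h import *
import sys
for c in ["side","top"]:
    f=grab_frame(c);P=cloud(f)
    for r in outline_of(c,"toggle_tip")[:2]:
        q=P[r["region"]&(f["range_z"]>0)]; q=q[q[:,2]>.115]
        if len(q)>4: print(c,round(r["p"],2),len(q),np.percentile(q,5,0).round(3),np.percentile(q,95,0).round(3))
    cv2.imwrite(f"pics/{c}{sys.argv[1]}.png",cv2.resize(f["pixels"][60:260,60:260],None,fx=2,fy=2))
print(state()["ee_pos"],state()["force"])
E
python3 c.py 2
```

```text
side 0.34 230 [ 0.563 -0.033  0.118] [ 0.584 -0.012  0.138]
side 0.2 288 [ 0.482 -0.069  0.117] [ 0.504 -0.047  0.138]
[0.50266386 0.25681603 0.14056784] [-0.24433273  0.07236394  0.05765849]
```

View pics/side2.png

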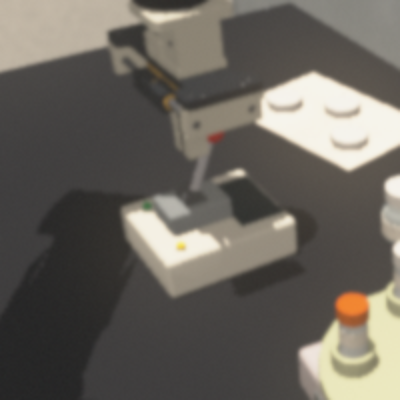

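The lever now leans away from the robot. The ball shows as a sliver at about (215,138), just ahead of the fingers. I keep pushing gently until I feel the stop.

Emit:
{"op": "play_rows", "data": {"plan": [[0,-0.3,0,0,0,0,0],[0,-0.3,0,0,0,0,0],[0,0,0,0,0,0,0]]}}

```text
time: 4.92
ee_pos: [0.5089, 0.2567, 0.1403]
orientation: [[-1.0, 0.0, -0.0], [0.0, 1.0, -0.0], [0.0, -0.0, -1.0]]
force: [0.1, -0.4, -0.1]
width: 0.0006
grasp_force: 0.3
```

Emit:
{"op": "play_rows", "data": {"plan": [[0,-0.3,0,0,0,0,0],[0,-0.2,0,0,0,0,0],[0,0,0,0,0,0,0]]}}

```text
time: 5.17
ee_pos: [0.5108, 0.2562, 0.1398]
orientation: [[-1.0, 0.001, -0.005], [0.001, 1.0, -0.001], [0.005, -0.001, -1.0]]
force: [-15.5, 2.8, 6.9]
width: 0.0007
grasp_force: 8.5
```

Force has jumped to about 15 N, so the lever is at its stop. I back off and look.

Emit:
{"op": "play_rows", "data": {"plan": [[0,2,0,0,0,0,0],[0,3,0,0,0,0,0],[0,3,0,0,0,0,0],[0,0.5,-1,-3.5,0,0,0],[0,0,-1,-3.5,0,0,0],[0,0,-2,-3.5,0,0,0],[0,-0.5,-3.5,0,0,0,0],[0,-0.5,-3.5,0,0,0,0]]}}

```text
time: 5.83
ee_pos: [0.4397, 0.1471, 0.2482]
orientation: [[-1.0, -0.002, 0.005], [-0.002, 1.0, 0.004], [-0.005, 0.004, -1.0]]
force: [0.9, -0.1, -1.0]
width: 0.0005
grasp_force: 0.0
```

```bash
python3 c.py 3
```

```text
top 0.52 146 [0.522 0.244 0.122] [0.544 0.262 0.15 ]
top 0.3 144 [ 0.489 -0.065  0.132] [ 0.508 -0.043  0.136]
[0.43902769 0.14595109 0.24587225] [ 0.37639492  0.67901801 -0.08766707]
```

View pics/side3.png

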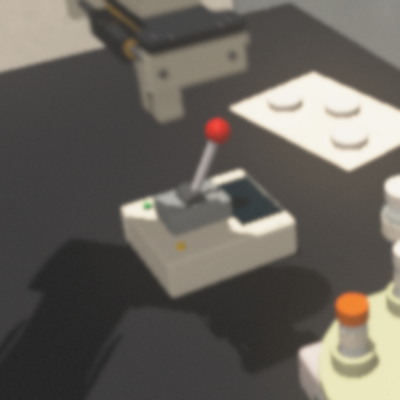

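The ball is at x ≈ 0.532, which is fully over (picture (217,130)). Next is the orange cap.

Emit:
{"op": "play_rows", "data": {"plan": [[0,-0.9,-3.4,0,0,0,0],[0,-0.9,-3.4,0,0,0,0],[0,-1.0,-3.4,0,0,0,0],[0,-1.0,-3.4,0,0,0,0],[0,-1.0,-3.4,0,0,0,0],[0,-1.0,-3.1,0,0,0,0],[0,0,0,2,0,0,0],[0,0,0,0,0,0,0]]}}

```text
time: 6.7
ee_pos: [0.4957, -0.0552, 0.2222]
orientation: [[-1.0, 0.003, -0.005], [0.003, 1.0, -0.0], [0.005, -0.0, -1.0]]
force: [-1.0, -0.2, -0.5]
width: 0.0005
grasp_force: 0.0
```

```bash
cat > d.py <<'E'
from h import *
s=state();R=np.array(s["orientation"]);f=grab_frame("wrist")
P=cloud(f);M=np.array(f["mount"]);P=(P@M[:3,:3].T+M[:3,3])@R.T+s["ee_pos"]
print(s["ee_pos"])
im=f["pixels"].astype(int);ok=f["range_z"]>0
m=ok&(im[...,2]>150)&(im[...,0]<90)&(abs(P[...,2]-.135)<.012)
if m.sum(): print("orange",m.sum(),P[m].min(0).round(3),P[m].max(0).round(3))
E0=np.array([.5043,-.1427])
d=np.hypot(P[...,0]-E0[0],P[...,1]-E0[1])
m=ok&(d<.03)&(abs(P[...,2]-.088)<.004)
if m.sum(): print("rim",m.sum(),P[m].min(0).round(3),P[m].max(0).round(3))
cv2.imwrite("pics/w1.png",f["pixels"])
E
python3 d.py
```

```text
[ 0.49570273 -0.05521649  0.22221612]
orange 73 [ 0.482 -0.062  0.131] [ 0.487 -0.054  0.136]
rim 717 [ 0.486 -0.161  0.084] [ 0.523 -0.124  0.09 ]
```

View pics/w1.png

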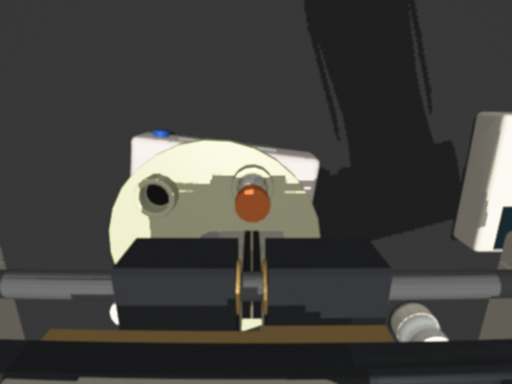

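The wrist view puts the orange cap at (253,203), in line with the fingers, and the empty cup at (158,195). Both match the estimates. I descend and hold for two seconds.

Emit:
{"op": "play_rows", "data": {"plan": [[0,0,0,1.5,0,0,0],[0,0,0,1.5,0,0,0],[0,0,0,1.0,0,0,0],[0,0,0,0,0,0,0],[0,0,0,0,0,0,0],[0,0,0,0,0,0,0],[0,0,0,0,0,0,0],[0,0,0,0,0,0,0]]}}

```text
time: 7.42
ee_pos: [0.497, -0.0541, 0.1862]
orientation: [[-1.0, -0.0, 0.001], [-0.0, 1.0, 0.0], [-0.001, 0.0, -1.0]]
force: [0.1, 0.3, 0.7]
width: 0.0006
grasp_force: 0.0
```

Emit:
{"op": "play_rows", "data": {"plan": [[0,0,0,0,0,0,0],[0,0,0,0,0,0,0],[0,0,0,0,0,0,0],[0,0,0,0,0,0,0],[0,0,0,0,0,0,0],[0,0,0,0,0,0,0],[0,0,0,0,0,0,0],[0,0,0,0,0,0,0]]}}

```text
time: 8.08
ee_pos: [0.4966, -0.0544, 0.1854]
orientation: [[-1.0, 0.0, -0.0], [0.0, 1.0, -0.0], [0.0, -0.0, -1.0]]
force: [-0.1, -0.6, -0.2]
width: 0.0002
grasp_force: 0.0
```

Emit:
{"op": "play_rows", "data": {"plan": [[0,0,0,0,0,0,0],[0,0,0,0,0,0,0],[0,0,0,0,0,0,0],[0,0,0,0,0,0,0],[0,0,0,0,0,0,0],[0,0,0,0,0,0,0],[0,0,0,0,0,0,0],[0,0,0,0,0,0,0]]}}

```text
time: 8.75
ee_pos: [0.4966, -0.0544, 0.1854]
orientation: [[-1.0, 0.0, 0.0], [0.0, 1.0, 0.0], [-0.0, 0.0, -1.0]]
force: [-0.6, -0.2, 0.1]
width: 0.0005
grasp_force: 0.0
```

Emit:
{"op": "play_rows", "data": {"plan": [[0,0,0,0,0,0,0],[0,0,0,0,0,0,0],[0,0,0,0,0,0,0],[0,0,0,0,0,0,0],[0,0,0,0,0,0,0],[0,0,0,0,0,0,0]]}}

```text
time: 9.25
ee_pos: [0.4966, -0.0543, 0.1854]
orientation: [[-1.0, 0.0, 0.0], [0.0, 1.0, 0.0], [-0.0, 0.0, -1.0]]
force: [0.4, 0.9, 0.6]
width: 0.0007
grasp_force: 0.0
```

Fingertips are about 31 mm above the cap, slightly over the requested 2–3 cm, so I lower a little and hold the full two seconds.

Emit:
{"op": "play_rows", "data": {"plan": [[0,0,0,0.6,0,0,0],[0,0,0,0,0,0,0],[0,0,0,0,0,0,0],[0,0,0,0,0,0,0],[0,0,0,0,0,0,0],[0,0,0,0,0,0,0],[0,0,0,0,0,0,0],[0,0,0,0,0,0,0]]}}

```text
time: 9.92
ee_pos: [0.4966, -0.0543, 0.1794]
orientation: [[-1.0, 0.0, 0.0], [0.0, 1.0, 0.0], [-0.0, 0.0, -1.0]]
force: [0.2, -1.1, -0.1]
width: 0.0005
grasp_force: 0.0
```

Emit:
{"op": "play_rows", "data": {"plan": [[0,0,0,0,0,0,0],[0,0,0,0,0,0,0],[0,0,0,0,0,0,0],[0,0,0,0,0,0,0],[0,0,0,0,0,0,0],[0,0,0,0,0,0,0],[0,0,0,0,0,0,0],[0,0,0,0,0,0,0]]}}

```text
time: 10.58
ee_pos: [0.4965, -0.0544, 0.1794]
orientation: [[-1.0, 0.0, -0.0], [0.0, 1.0, -0.0], [0.0, -0.0, -1.0]]
force: [-0.2, 0.0, 0.1]
width: 0.0007
grasp_force: 0.0
```

Emit:
{"op": "play_rows", "data": {"plan": [[0,0,0,0,0,0,0],[0,0,0,0,0,0,0],[0,0,0,0,0,0,0],[0,0,0,0,0,0,0],[0,0,0,0,0,0,0],[0,0,0,0,0,0,0],[0,0,0,0,0,0,0],[0,0,0,0,0,0,0]]}}

```text
time: 11.25
ee_pos: [0.4965, -0.0544, 0.1794]
orientation: [[-1.0, 0.0, -0.0], [0.0, 1.0, -0.0], [0.0, -0.0, -1.0]]
force: [-0.5, 0.6, -0.5]
width: -0.0
grasp_force: 0.0
```

Emit:
{"op": "play_rows", "data": {"plan": [[0,0,0,0,0,0,0],[0,0,0,0,0,0,0],[0,0,0,-3,0,0,0],[0,-0.3,-3,0,0,0,0],[0,-0.3,-3,0,0,0,0],[0,-0.2,-2.8,0,0,0,0],[0,0,0,0,0,0,0],[0,0,0,0,0,0,0]]}}

```text
time: 11.92
ee_pos: [0.5043, -0.1436, 0.2091]
orientation: [[-1.0, 0.003, -0.0], [0.003, 1.0, 0.0], [0.0, 0.0, -1.0]]
force: [-0.0, 0.2, -0.2]
width: 0.0006
grasp_force: 0.0
```

Emit:
{"op": "play_rows", "data": {"plan": [[0,0,0.1,2,0,0,0],[0,0,0,2,0,0,0],[0,0,0,2,0,0,0],[0,0,0,1.6,0,0,0],[0,0,0,0,0,0,0],[0,0,0,0,0,0,0],[0,0,0,0,0,0,0],[0,0,0,0,0,0,0]]}}

```text
time: 12.58
ee_pos: [0.5054, -0.1411, 0.1346]
orientation: [[-1.0, -0.0, 0.002], [-0.0, 1.0, -0.0], [-0.002, -0.0, -1.0]]
force: [0.4, -0.0, 0.4]
width: 0.0003
grasp_force: 0.0
```

Emit:
{"op": "play_rows", "data": {"plan": [[0,0,0,0,0,0,0],[0,0,0,0,0,0,0],[0,0,0,0,0,0,0],[0,0,0,0,0,0,0],[0,0,0,0,0,0,0],[0,0,0,0,0,0,0]]}}

```text
time: 13.08
ee_pos: [0.5045, -0.1414, 0.1334]
orientation: [[-1.0, 0.0, 0.0], [0.0, 1.0, 0.0], [-0.0, 0.0, -1.0]]
force: [0.5, 0.5, -0.5]
width: 0.0006
grasp_force: 0.0
```

```bash
python3 - <<'E'
from h import *
f=grab_frame("side");cv2.imwrite("pics/s4.png",cv2.resize(f["pixels"][80:320,90:390],None,fx=2,fy=2));print(state()["ee_pos"])
E
```

```text
[ 0.50451143 -0.14139445  0.13337603]
```

View pics/s4.png

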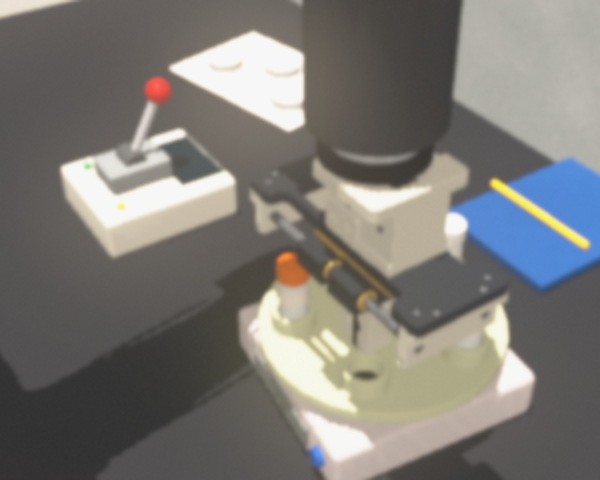

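The fingers hang just above the empty cup at (366,375), and the toggle at (157,90) is still over. The visible vials are upright.

```bash
python3 -c "
from bench import *
print(hand_in())"
```

```text
the job is handed in; nothing more can be done
None
```

I pushed the toggle fully over, held over the orange cap for more than two seconds, and handed the job in while pointing about 26 mm above the empty cup; I saw no sign of touching a vial, the tray or the jar, and the hand-in returned no verdict.

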